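# Close the hose clip of the fume pipe

## Task

The snap clip on the leaning fume-extractor pipe is still open. Take the red-handled pliers from the blue mat, bring their jaws astride the clip's two ears, tilted to lie square to the leaning pipe, and squeeze the handles until the clip clicks shut. Then lay the pliers back flat on the blue mat without dropping them; touch the clip with nothing but the pliers and leave the other things where they are.

Things in the scene. Friction and masses are not known exactly. Their poses are not given: they have to be found in the camera images.
- pliers_grip (a point): Loose pliers on the mat, 183 mm long, 0.17 kg, two red handles. Point midway between the handles, half-way up (9 mm above the underside), 65 mm behind the pivot, near the balance point: grasp here, a finger outside each handle. x: handles to jaws; y: across the handles; z: up when lying flat. Frame fixed to the +y handle's half. Handles: bars 96 x 12 x 18 mm high, 63 mm over their outsides here when open.
- pliers_jaws (a point): Point midway between the steel jaw pads, 120 mm ahead (+x) of pliers_grip, same height and axes. Pads 10 mm long along x, 12 mm high, 40 mm apart when open; jaws end 5 mm past this point. Free throat behind the pads 40 mm deep, 47 mm wide. Squeezed evenly, the jaws close evenly about the line midway between the handles.
- pliers_hinge (a joint): Pliers' hinge: 0 open (start), 0.36 = 40 mm over the handles and 20 mm between pads, stop 0.46 rad. A spring opens it: 13 N at the handles open, 21 N at 40 mm; with the clip, up to about 27 N. Pinched to about 59 mm over the handles, the spring grips well enough to carry the pliers, jaws still nearly open (37 mm).
- clip_mouth (a point): Snap clip round the pipe, 150 mm above the table: orange collar 58 mm wide with an orange and a yellow ear standing out, each 34 x 6 mm thick x 22 mm along the pipe. Point midway between the open ears, 50 mm from the pipe's axis (ears span 28 to 62 mm), mid-width. z: up along the leaning pipe; x: from the ears' free ends in to the pipe's axis; y: orange to yellow ear. Frame fixed to the orange ear.
- clip_snap (a joint): Snap of the yellow ear: 0 open (start), 0.16 rad clicked shut. Open, the ears measure 28 mm over their outsides; pushed about 4 mm together (8 N; past 0.08) they jump to 20 mm (0.16) and stay shut; short of that they spring open.
- clip_swivel (a joint): The collar with both ears turns on the pipe against light friction (2 N at the ears), limits -0.45 to 0.45 rad, so the ears centre themselves between the jaws. It need not be anywhere in particular.
- stand: Fixed fume inlet: grey foot 150 x 190 x 22 mm with pedestal, and a black pipe, 50 mm diameter (72 mm at its flared top), leaning 30 degrees from vertical to the stand's +y and reaching 145 mm past the clip. Origin on the table right below the pipe axis at the clip (150 mm up). The clip's ears point roughly to the stand's -x, towards the robot, into free space.
- mat: Blue-green repair mat, 270 mm (x) by 420 mm (y), 4 mm thick, fixed to the table. Origin at the centre of its underside.
- phone: Bystander: black slab phone 150 x 72 x 9 mm lying on the mat's +y part.
- board: Bystander: green circuit board 130 x 65 x 10 mm lying on the table.
- jar: Bystander: white jar, 66 mm diameter, 75 mm high.
- tin: Bystander: metal tin, 60 mm diameter, 35 mm high.
- driver: Bystander: screwdriver 190 mm long.
- brush: Bystander: brush 170 mm long.
- reel: Bystander: blue reel, 64 mm diameter, 30 mm high.
Mind the look-alikes: they are no part of the job. What is shaped like the part that bears pliers_grip but green is not meant.

How it is judged:
By the outcome, as a careful person would: the job done as asked, in the order asked, and still so for the second after the job is handed in, with the robot touching nothing.
It also fails if it takes over 45 s, if anything falls off the work surface, if the arm or the gripper's body presses on something with over 40 N, if the wrist force passes 120 N, or if a joint passes its speed limit or range.

## Robot

A 6-joint arm with a two-finger parallel gripper is mounted at the origin on the work surface. World frame = base frame: x ahead of the robot, y to its left, z up, the work surface at z = 0. Lengths are in mm, angles in degrees, forces in N, time in s.
With the tool pointing down it reaches from about 350 to 850 mm from the base axis. Payload 8.1 kg.
Tool frame: the origin (TCP) lies midway between the tips of the shut fingers; the grasp point (between the pads) lies 19 mm behind it; x points along the fingers, z is the direction in which the jaws open and shut, and the axes are right-handed (so a half turn about x gives the same grasp; the last joint's range is limited). The gripper opens to 85 mm and grips with 20 to 120 N. Pads are 22 mm wide; open, the fingers measure 114 mm over their backs; the gripper's body (76 mm by 85 mm) begins 54 mm behind the grasp point. The pads swing forward as they close: fully open they stand 13 mm farther back than shut.
Start: joints at [71.081, 7.471, 85.268, -0, 87.261, -4.893], TCP at [145.395, 582.122, 231.292] pointing down, gripper open.
Joint ranges: [-169.43, 169.43], [-51.17, 129.36], [1.28, 143.12], [-76.62, 256.62], [0, 156.53], [-152.29, 152.29]. Speed limits (degrees/s): [136.94, 136.94, 159.86, 180, 180, 180].

## Interface

Orientations are given as [roll, pitch, yaw] about the fixed x, y, z axes, in that order (R = Rz(yaw) Ry(pitch) Rx(roll)).
In Python, from bench import r gives the robot as it stands. The module is installed in compiled form; this text tells all that it offers.
- The arm moves only by the tool servo_tool, never from a script. Its argument "commands" is a list that holds one entry, the list of rows, each a list of 7 numbers: the closure in counts, from 0 (fully open) to 255 (shut), then the shift along the tool's x, y, z in cm, then the turn, a rotation vector about the tool's x, y, z in degrees. A call has 1 to 8 rows; each row is the pose to reach, as a shift and turn from the pose commanded when the call began, along the tool's axes at that moment; what a row does not reach only later rows make up. A row lasts 1/10 s, in which the tool goes at most 50 mm and 8.59 degrees, less where a joint would pass 70% of its speed; a pose out of reach is approached as far as the arm can. A call with a gripper value outside its range is refused whole. The fingers move at their own pace and stop on an object; "force" is the grip in N (left out, the last holds). Time passes only in rows, so rows that repeat a pose let the fingers close. It gives the time, the measured TCP pose, the force and the opening at its end, in the units of the state.
- r.sense(): the state, without advancing time (a new reading comes with each control period).
- r.snapshot(name): name is "scene" or "top"; returns (picture, depth): 384x512x3 uint8, red, green, blue; 384x512 float32, mm along the optical axis (not along the pixel's ray), 0 where there is no reading.
- r.calibration(name): a dict with "fx", "fy", "cx", "cy" (pixels), "pose" (4x4, takes a point from camera to world coordinates). Camera axes: x right, y down, z forward; pixel columns grow to the right and rows downward; lengths in mm; the calibration is good to about 2 mm. A picture is of the moment at which its call begins. calibration takes no time and is no camera call.
- r.hand_in(): hands the job in, once; it reports no verdict.
The state is a dict: "time": time; "joint_pos": joint angles; "qd": joint speeds; "joint_efforts": joint torques, N m; "tool_pos": TCP position; "tcp_rot": TCP orientation; "ft_force": force on the tool from outside, world axes, zero at the start; "wrist_torque": the same for the moment, N m; "finger_gap": finger opening in mm.
Only numpy, scipy, OpenCV 4.12 (cv2) and the standard library are available. Lean on these libraries where they do the work, as an engineer would, in place of code of your own. Each camera call takes 0.05 s, during which the arm holds its last target.

## Working session

There is one attempt and no reset: what is moved stays moved. The work goes in short steps, Python scripts to look and compute and a tool call to move; the robot and the scene stay as the last step left them, time stands still between calls to the robot, and variables do not carry over. Pictures are saved under pics/ and viewed, and the job is handed in when it is done.

Besides the shell and the picture viewer there is one more tool, called after "Request:" as name(argument=value, ...) on one line, values as JSON. servo_tool: Moves the arm, as the interface text tells. Its arguments: {"type":"object","properties":{"commands":{"type":"array","items":{"type":"array","items":{"type":"array","items":{"type":"number"}}}},"force":{"type":"number"}},"required":["commands"]}

```bash
mkdir -p pics
python3 - <<'E'
from bench import r
import cv2,numpy as np
for n in("scene","top"):
    p,d=r.snapshot(n); np.savez(f"{n}0.npz",p=p,d=d); cv2.imwrite(f"pics/{n}0.png",p[:,:,::-1])
    c=r.calibration(n); print(n,c["fx"],c["cx"],c["cy"],np.round(c["pose"],3).tolist())
print(r.sense())
E
```

```text
scene 389.6956226595954 252.41060622245985 188.3065101288677 [[0.714, 0.596, -0.368, 969.84], [0.7, -0.6, 0.387, -388.21], [0.01, -0.534, -0.846, 994.965], [0.0, 0.0, 0.0, 1.0]]
top 409.3470577891779 246.06197567163997 187.23151795138074 [[-0.013, -0.992, 0.128, 422.735], [-1.0, 0.015, 0.014, 6.067], [-0.016, -0.128, -0.992, 1273.789], [0.0, 0.0, 0.0, 1.0]]
{'time': 0.1, 'joint_pos': array([ 7.10792530e+01,  7.50933173e+00,  8.53242954e+01, -1.05872617e-03,
        8.72608572e+01, -4.89195511e+00]), 'qd': array([ 0.04435393, -0.01419242, -0.12101008,  0.0308551 , -0.00880245,
       -0.01789152]), 'joint_efforts': array([ 4.18746267e-04, -5.70943701e+01, -5.01949096e+01, -1.22959409e-04,
        7.73942156e-03, -6.41141651e-05]), 'tool_pos': array([145.25761743, 581.63923588, 230.35239876]), 'tcp_rot': array([ 175.74925017,   89.90550972, -108.27949023]), 'ft_force': array([-0.08144904,  0.88043328, -0.37189572]), 'wrist_torque': array([-0.01934726,  0.02243563, -0.02907673]), 'finger_gap': 85.41431474268208}
```

View pics/scene0.png

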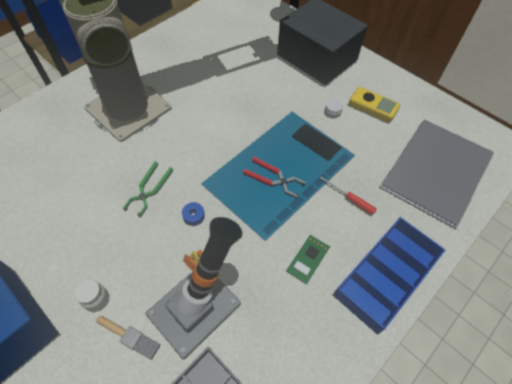

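View pics/top0.png

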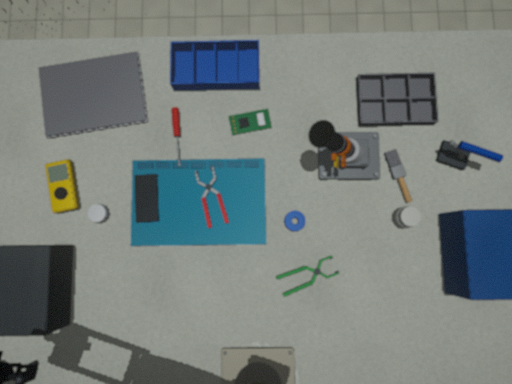

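The candidates are the red-handled pliers on the mat (top view, 213,200) and the green-handled pliers on the table (top view, 310,275). The red ones match the description in both colour and place. I'll check with enlarged crops and measure.

```bash
cat > h.py <<'E'
import numpy as np,cv2
from bench import r
def ray(n,uv):
    c=r.calibration(n); uv=np.atleast_2d(uv).astype(float)
    d=np.c_[(uv[:,0]-c["cx"])/c["fx"],(uv[:,1]-c["cy"])/c["fy"],np.ones(len(uv))]
    P=np.array(c["pose"]); return P[:3,3],d@P[:3,:3].T
def plane(n,uv,z):
    o,d=ray(n,uv); return o+d*((z-o[2])/d[:,2])[:,None]
def depthpts(n,uv,dep):
    o,d=ray(n,uv); return o+d*np.asarray(dep)[:,None]
def proj(n,X):
    c=r.calibration(n);P=np.linalg.inv(np.array(c["pose"])); x=np.atleast_2d(X)@P[:3,:3].T+P[:3,3]
    return np.c_[c["fx"]*x[:,0]/x[:,2]+c["cx"],c["fy"]*x[:,1]/x[:,2]+c["cy"]]
E
python3 - <<'E'
from h import *
for n,(x0,y0,x1,y1) in dict(top=(170,150,290,240),scene=(230,140,320,210)).items():
    z=np.load(n+"0.npz");p=z["p"];d=z["d"]
    hsv=cv2.cvtColor(p,cv2.COLOR_RGB2HSV)
    m=(((hsv[...,0]<8)|(hsv[...,0]>170))&(hsv[...,1]>130)&(hsv[...,2]>70)).astype(np.uint8)
    k,l,s,ce=cv2.connectedComponentsWithStats(m)
    for i in range(1,k):
        if s[i,4]<15: continue
        vs,us=np.nonzero(l==i)
        if not(x0<us.mean()<x1 and y0<vs.mean()<y1): continue
        W=plane(n,np.c_[us,vs],18)[:,:2]
        rc=cv2.minAreaRect(W.astype(np.float32)); 
        D=depthpts(n,np.c_[us,vs],d[vs,us])
        print(n,s[i],rc,"z",np.median(D[:,2]),np.median(D,0))
for n,b in dict(top=(185,155,245,240),scene=(230,140,320,210)).items():
    p=np.load(n+"0.npz")["p"];c=p[b[1]:b[3],b[0]:b[2]]
    f=6 if n=="top" else 6
    cv2.imwrite(f"pics/c_{n}.png",cv2.resize(c,None,fx=f,fy=f,interpolation=cv2.INTER_CUBIC)[:,:,::-1])
p=np.load("scene0.npz")["p"][210:360,140:250];cv2.imwrite("pics/c_s2.png",cv2.resize(p,None,fx=4,fy=4,interpolation=cv2.INTER_CUBIC)[:,:,::-1])
p=np.load("top0.npz")["p"][115:185,300:390];cv2.imwrite("pics/c_t2.png",cv2.resize(p,None,fx=6,fy=6,interpolation=cv2.INTER_CUBIC)[:,:,::-1])
E
```

```text
top [217 194  11  29  83] ((521.9404296875, 97.77577209472656), (90.85218048095703, 8.541412353515625), 16.57040786743164) z 21.716755852992947 [521.61009825  98.45848622  21.71675585]
top [202 198   9  29  91] ((510.2654113769531, 147.42041015625), (89.05470275878906, 9.37375545501709), 12.767870903015137) z 22.004452265567807 [507.32238124 147.38603551  22.00445227]
scene [254 158  25  14  77] ((513.1160888671875, 149.01063537597656), (86.0569076538086, 9.80040168762207), 12.820826530456543) z 21.34525598023731 [519.58673645 148.49048349  21.34525598]
scene [245 170  26  14  87] ((525.9552612304688, 100.68326568603516), (88.57003021240234, 11.226631164550781), 15.341089248657227) z 21.228131484786104 [530.66131254  99.20593651  21.22813148]
```

View pics/c_top.png

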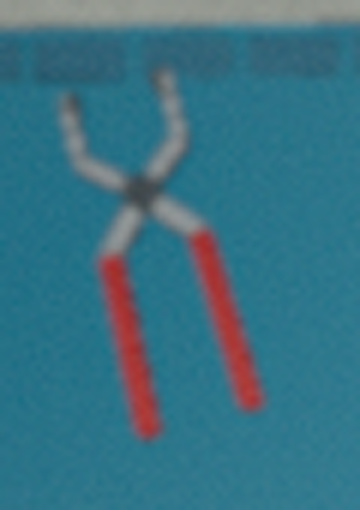

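View pics/c_s2.png

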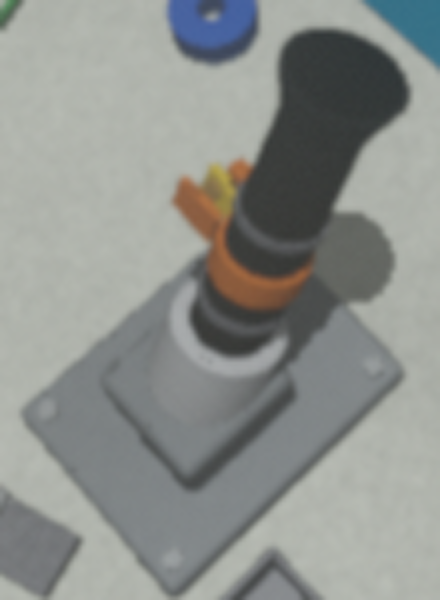

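View pics/c_t2.png

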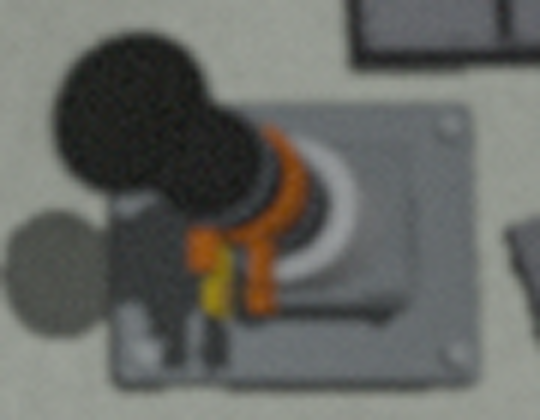

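The crop confirms the red handles at top (204,213) and (224,208), with the jaws towards +x. The clip's yellow ear is near top (336,163) and the orange ear near (344,162). Next I'll measure the pivot and jaws, the clip ears, the foot and the pipe axis.

Run:
```python
from h import *
np.set_printoptions(precision=1,suppress=True)
print("pivot",plane("top",[[209.2,186.7]],15),"tips",plane("top",[[196.7,171.7],[212.2,168]],13))
clouds={}
for n,b in dict(top=(315,115,375,180),scene=(180,240,220,295)).items():
    z=np.load(n+"0.npz");p=z["p"];d=z["d"];hsv=cv2.cvtColor(p,cv2.COLOR_RGB2HSV)
    R=np.zeros(d.shape,bool);R[b[1]:b[3],b[0]:b[2]]=1
    for nm,lo,hi in(("or",3,17),("ye",19,32)):
        m=R&(hsv[...,0]>=lo)&(hsv[...,0]<=hi)&(hsv[...,1]>120)&(hsv[...,2]>70)&(d>0)
        v,u=np.nonzero(m);X=depthpts(n,np.c_[u,v],d[m])
        clouds[n,nm]=np.c_[u,v,X]; print(n,nm,len(X),X.min(0),X.max(0),np.median(X,0))
        if nm=="ye": print(np.c_[u,v,X])
    if 1:
        Y=clouds[n,"or"]; print("orange low-x",Y[Y[:,2]<Y[:,2].min()+25])
    # foot plane z=22
    vv,uu=np.mgrid[0:384,0:512];mm=d>0;X=np.zeros(d.shape+(3,));X[mm]=depthpts(n,np.c_[uu[mm],vv[mm]],d[mm])
    f=(mm&(abs(X[...,2]-22)<6)&(abs(X[...,1]+315)<130)&(abs(X[...,0]-640)<130)).astype(np.uint8)
    k,l,s,c=cv2.connectedComponentsWithStats(f);i=1+np.argmax(s[1:,4]);print("foot",s[i],cv2.minAreaRect(X[l==i][:,:2].astype(np.float32)))
np.save("clouds.npy",clouds,allow_pickle=True)
```

```text
pivot [[588.9 138.6  15. ]] tips [[637.1 177.9  13. ]
 [648.1 129.4  13. ]]
top or 189 [ 619.4 -267.7   18.7] [ 701.7 -213.9  194.3] [ 655.7 -247.   166.2]
top ye 47 [ 621.2 -245.9   22.5] [ 655.7 -221.3  174.6] [ 634.7 -228.1  150.5]
[[ 336.   156.   647.4 -224.8  172.5]
 [ 337.   156.   652.9 -233.3  145.2]
 [ 338.   156.   653.8 -237.   140.8]
 [ 336.   157.   644.4 -224.5  173.3]
 [ 337.   157.   649.8 -232.9  146.4]
 [ 336.   158.   641.4 -224.1  174.4]
 [ 337.   158.   647.2 -233.   145.3]
 [ 338.   158.   648.6 -237.4  137.9]
 [ 336.   159.   638.7 -224.   174.6]
 [ 337.   159.   643.8 -232.3  148.3]
 [ 338.   159.   645.  -236.5  141.7]
 [ 335.   160.   636.1 -221.3  173.9]
 [ 336.   160.   636.1 -224.2  173.3]
 [ 337.   160.   640.9 -232.1  148.6]
 [ 338.   160.   643.  -237.3  137.4]
 [ 334.   161.   637.7 -223.1  151.3]
 [ 335.   161.   637.5 -225.7  152. ]
 [ 336.   161.   637.6 -228.7  151.1]
 [ 337.   161.   638.2 -232.1  147.8]
 [ 338.   161.   639.  -235.9  143.4]
 [ 334.   162.   634.7 -222.9  151.9]
 [ 335.   162.   634.5 -225.4  152.8]
 [ 336.   162.   634.  -227.7
[... 6989 characters left out ...]
87.   263.   638.8 -250.9  152.7]
 [ 188.   263.   641.5 -249.7  155.5]
 [ 189.   263.   643.2 -248.2  155.7]
 [ 190.   263.   645.7 -247.   157.8]
 [ 191.   263.   647.7 -245.6  159. ]
 [ 192.   263.   651.2 -244.8  163.8]
 [ 188.   264.   642.5 -250.9  153.2]
 [ 189.   264.   644.8 -249.6  155.1]
 [ 190.   264.   648.  -248.7  159.2]
 [ 191.   264.   649.7 -247.2  159.3]
 [ 189.   265.   646.6 -251.2  155.1]
 [ 190.   265.   648.7 -249.8  156.4]
 [ 191.   265.   650.3 -248.2  156.4]
 [ 189.   266.   647.  -252.1  151.3]
 [ 190.   266.   650.2 -251.2  155.5]]
foot [ 145  271   96   88 2669] ((685.5865478515625, -294.207275390625), (189.52020263671875, 150.61167907714844), 89.17086791992188)
```

```bash
cat >> h.py <<'E'
from scipy.spatial.transform import Rotation as Ro
def cur():
    s=r.sense(); return s["tool_pos"],Ro.from_euler("xyz",s["tcp_rot"],degrees=True).as_matrix(),s
def target(yaw,tilt,sgn):
    # pliers frame: x yawed, then leaned by tilt about its x (towards +y); tool x=-z, tool z=sgn*y
    P=(Ro.from_euler("z",yaw,degrees=True)*Ro.from_euler("x",-tilt,degrees=True)).as_matrix()
    x=-P[:,2]; z=sgn*P[:,1]; return np.c_[x,np.cross(z,x),z]
def delta(pos,R):
    p,C,s=cur(); return C.T@(np.array(pos)-p)/10, Ro.from_matrix(C.T@R).as_rotvec(degrees=True)
def show(pos,R):
    d,w=delta(pos,R); print("cm",np.round(d,2),"deg",np.round(w,1))
E
python3 - <<'E'
from h import *
p,C,s=cur();print(np.round(C,3))
for sg in(1,-1): show([526,123,100],target(14.7,0,sg)); show([515,-241,250],target(-1,30,sg))
c=np.load("clouds.npy",allow_pickle=True).item()
M=np.array([635,-241,150]);Y=(c["top","or"][:,2:]-M);L=np.c_[Y[:,0],.866*Y[:,1]-.5*Y[:,2],.5*Y[:,1]+.866*Y[:,2]]
s=L[(L[:,1]>2)&(L[:,0]<25)];print(np.percentile(s,[5,25,50,75,95],axis=0))
E
```

```text
[[-0.001 -0.97   0.242]
 [-0.002  0.242  0.97 ]
 [-1.     0.    -0.002]]
cm [ 13.09 -48.06 -35.24] deg [-28.7  -0.1  -0. ]
cm [ -1.86 -55.81 -70.85] deg [-12.7  29.8  -3.4]
cm [ 13.09 -48.06 -35.24] deg [ 1.513e+02 -0.000e+00  1.000e-01]
cm [ -1.86 -55.81 -70.85] deg [161.7  -5.  -43.2]
[[  3.43805063   3.63496044 -86.68818215]
 [  6.87651787   5.84080376  26.48203055]
 [ 14.26568617   9.0235621   30.18340505]
 [ 18.28568035  12.8433704   31.40546153]
 [ 21.59726384  25.64362214  32.93992409]]
```

Request:
servo_tool(commands=[[[0,0,-48.1,-35.2,-28.7,0,0],[0,0,-48.1,-35.2,-28.7,0,0],[0,0,-48.1,-35.2,-28.7,0,0],[0,0,-48.1,-35.2,-28.7,0,0],[0,0,-48.1,-35.2,-28.7,0,0],[0,0,-48.1,-35.2,-28.7,0,0],[0,0,-48.1,-35.2,-28.7,0,0],[0,0,-48.1,-35.2,-28.7,0,0]]], force=40)

```text
time: 0.9
tool_pos: [397.5, 278.5, 231.1]
tcp_rot: [102.2, 90.0, -153.1]
ft_force: [0.5, -0.2, 1.0]
finger_gap: 85.1
```

Run:
```python
from h import *
print(cur()[2]["joint_pos"]);show([526,123,100],target(14.7,0,1))
```

```text
[ 2.89545315e+01 -1.05505352e+01  1.02984702e+02  3.42261903e-04
  8.75751877e+01 -7.57290540e+01]
cm [ 13.11  -8.49 -18.29] deg [-0. -0. -0.]
```

Request:
servo_tool(commands=[[[0,0,-8.5,-18.3,0,0,0],[0,4,-8.5,-18.3,0,0,0],[0,8,-8.5,-18.3,0,0,0],[0,13,-8.5,-18.3,0,0,0],[0,13,-8.5,-18.3,0,0,0],[0,13,-8.5,-18.3,0,0,0],[0,13,-8.5,-18.3,0,0,0]]])

```text
time: 1.6
tool_pos: [523.8, 123.9, 99.0]
tcp_rot: [81.6, 89.7, -173.8]
ft_force: [-0.9, -0.4, 0.7]
finger_gap: 85.6
```

Run:
```python
from h import *
print(cur()[2]["joint_pos"]);show([526,123,0],target(14.7,0,1))
for n,b in dict(top=(170,130,270,230),scene=(220,110,330,220)).items():
    p,d=r.snapshot(n);c=p[b[1]:b[3],b[0]:b[2]];cv2.imwrite(f"pics/b_{n}.png",cv2.resize(c,None,fx=5,fy=5,interpolation=cv2.INTER_CUBIC)[:,:,::-1])
    print(proj(n,[[526,123,100],[526,123,13]])-b[:2])
```

```text
[ 7.84184806e+00  4.22643688e+00  1.02963792e+02  8.57146789e-03
  7.30975721e+01 -9.67294506e+01]
cm [ 9.9  -0.24 -0.15] deg [-0.1  0.  -0.3]
[[41.55028194 74.46490672]
 [44.35625908 76.8934662 ]]
[[43.4731154  45.74613045]
 [42.4973403  62.94814134]]
```

View pics/b_scene.png

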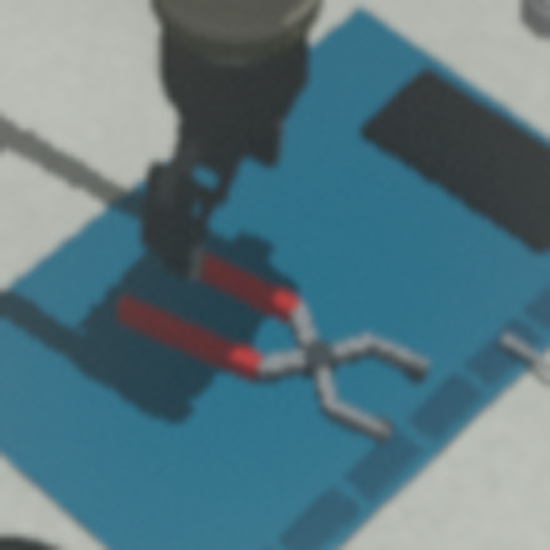

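View pics/b_top.png

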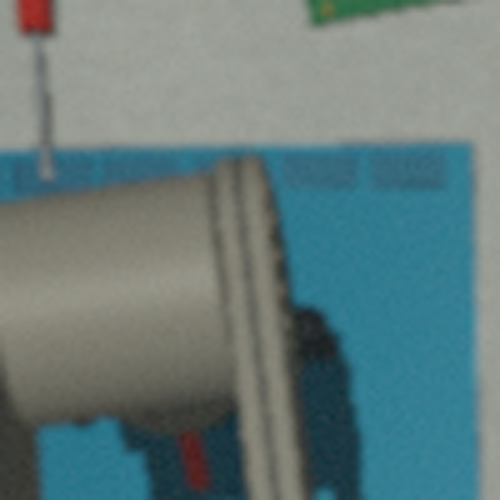

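The scene crop shows the fingers straddling the handle pair, with the near finger at crop (170,260) and the far one at (270,160). Phone and driver are clear. I'll descend slowly.

Request:
servo_tool(commands=[[[0,3,-0.2,-0.1,0,0,0],[0,6,-0.2,-0.1,0,0,0],[0,8,-0.2,-0.1,0,0,0],[0,9,-0.2,-0.1,0,0,0],[0,9.5,-0.2,-0.1,0,0,0],[0,9.5,-0.2,-0.1,0,0,0],[0,9.5,-0.2,-0.1,0,0,0]]])

```text
time: 2.4
tool_pos: [528.8, 124.8, 8.0]
tcp_rot: [-96.4, 89.9, 8.3]
ft_force: [0.7, 0.2, -0.1]
finger_gap: 85.3
```

Run:
```python
from h import *
show([526,123,0],target(14.7,0,1))
for n,b in dict(scene=(220,110,330,220)).items():
    p,d=r.snapshot(n);c=p[b[1]:b[3],b[0]:b[2]];cv2.imwrite(f"pics/d_{n}.png",cv2.resize(c,None,fx=5,fy=5,interpolation=cv2.INTER_CUBIC)[:,:,::-1])
```

```text
cm [ 0.8   0.32 -0.1 ] deg [-0.  -0.   0.1]
```

View pics/d_scene.png

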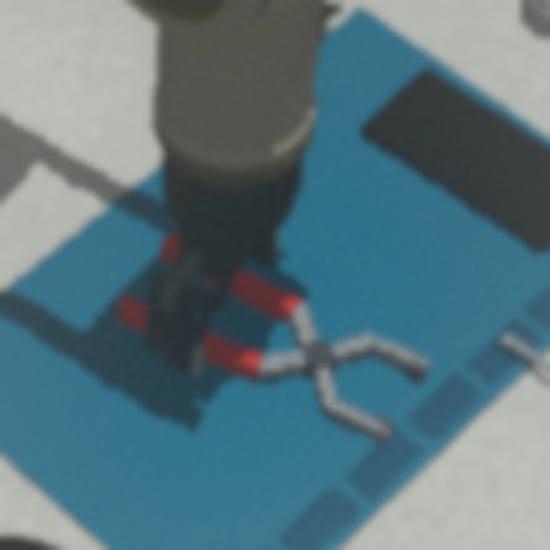

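Run:
```python
from h import *
p,C,s=cur(); a=np.radians(14.7);X=np.array([np.cos(a),np.sin(a),0]);Y=np.array([-X[1],X[0],0])
q=[]
for dx in(-11,11):
  for dy in(-57,-42.5,42.5):
    q.append(p+dx*X+dy*Y+np.array([0,0,13]))
print(np.round((proj("scene",q)-[220,110])*5))
```

```text
[[156. 369.]
 [168. 351.]
 [236. 252.]
 [188. 384.]
 [200. 367.]
 [267. 267.]]
```

Run:
```python
from h import *
o=np.array([220,110])
f=lambda u,z:plane("scene",np.array([u])/5+o,z)[0].round(1)
print("pivot",f((318,355),14),"tips",f((424,370),12),f((388,430),12),"near bar rear/front",f((122,306),18),f((262,362),18),"far front",f((300,303),18))
```

```text
pivot [591.9 146.1  14. ] tips [643.7 184.1  12. ] [656.  136.9  12. ] near bar rear/front [484.7  86.2  18. ] [573.  116.5  18. ] far front [560.2 164.4  18. ]
```

Request:
servo_tool(commands=[[[0,0.4,0,0.2,0,0,0],[0,0.7,0,0.2,0,0,0],[30,0.7,0,0.2,0,0,0],[50,0.7,0,0.2,0,0,0],[65,0.7,0,0.2,0,0,0],[72,0.7,0,0.2,0,0,0],[72,0.7,0,0.2,0,0,0],[72,0.7,0,0.2,0,0,0]]], force=40)

```text
time: 3.25
tool_pos: [527.4, 126.4, -0.2]
tcp_rot: [-85.7, 90.0, 18.9]
ft_force: [-2.1, 1.0, 5.1]
finger_gap: 61.2
```

Request:
servo_tool(commands=[[[76,-0.1,0,0,0,0,0],[80,-0.1,0,0,0,0,0],[80,-0.1,0,0,0,0,0],[80,-0.1,0,0,0,0,0]]])

```text
time: 3.65
tool_pos: [527.1, 126.3, 0.4]
tcp_rot: [-87.8, 90.0, 16.8]
ft_force: [-1.2, 0.7, 4.8]
finger_gap: 59.1
```

Run:
```python
from h import *
print(cur()[2]["ft_force"])
for n,b in dict(scene=(220,110,330,220)).items():
    p,d=r.snapshot(n);c=p[b[1]:b[3],b[0]:b[2]];cv2.imwrite(f"pics/e_{n}.png",cv2.resize(c,None,fx=5,fy=5,interpolation=cv2.INTER_CUBIC)[:,:,::-1])
```

```text
[-1.21861602  0.68042787  4.81719046]
```

View pics/e_scene.png

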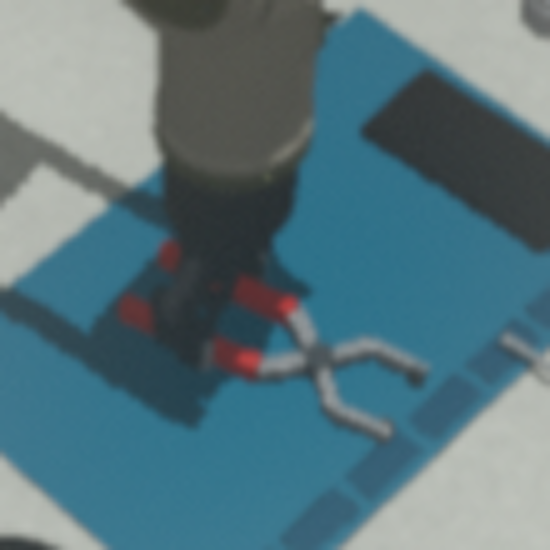

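The pliers are held at 59 mm. I'll lift and check that they stay level in the grip.

Request:
servo_tool(commands=[[[80,-1,0,0,0,0,0],[80,-3,0,0,0,0,0],[80,-6,0,0,0,0,0],[80,-10,0,0,0,0,0],[80,-14,0,0,0,0,0],[80,-18,0,0,0,0,0],[80,-18,0,0,0,0,0]]])

```text
time: 4.4
tool_pos: [530.8, 126.8, 188.0]
tcp_rot: [-97.6, 89.4, 7.1]
ft_force: [0.5, 0.9, -1.3]
finger_gap: 58.8
```

Run:
```python
from h import *
print(cur()[2]["ft_force"],cur()[2]["finger_gap"],cur()[0])
vv,uu=np.mgrid[0:384,0:512]
for n,b in dict(scene=(220,60,340,180),top=(160,110,260,210)).items():
    p,d=r.snapshot(n);np.savez(n+"1.npz",p=p,d=d);c=p[b[1]:b[3],b[0]:b[2]];cv2.imwrite(f"pics/f_{n}.png",cv2.resize(c,None,fx=5,fy=5,interpolation=cv2.INTER_CUBIC)[:,:,::-1])
```

```text
[ 0.45499836  0.89112979 -1.28483932] 58.8226192056068 [530.81755993 126.78183278 187.98642441]
```

View pics/f_scene.png

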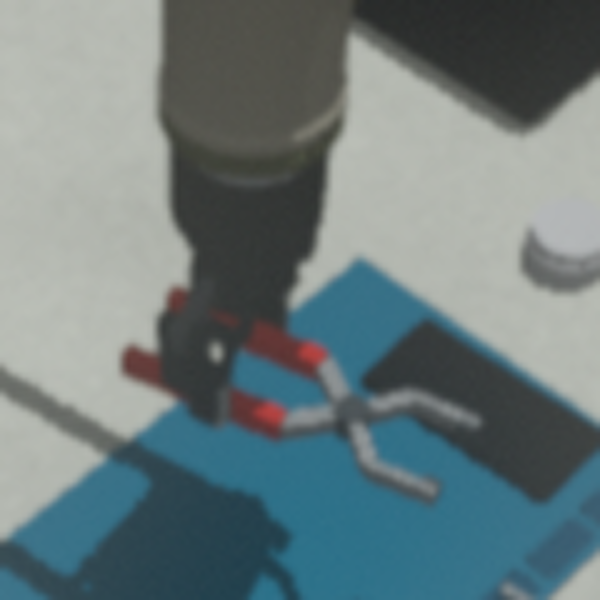

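View pics/f_top.png

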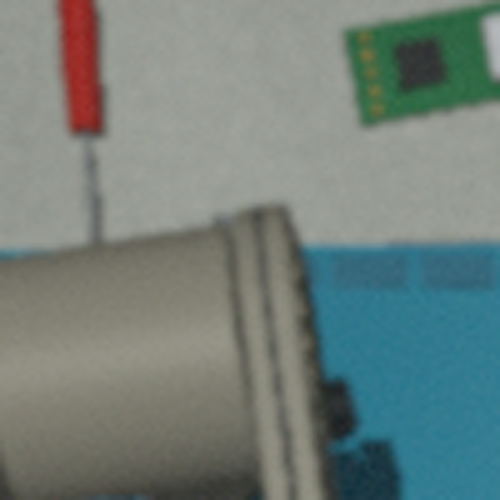

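Run:
```python
from h import *
np.set_printoptions(precision=1,suppress=True)
z=np.load("scene1.npz");p,d=z["p"],z["d"];o=np.array([220,60])
hsv=cv2.cvtColor(p,cv2.COLOR_RGB2HSV)
def reg(nm,x0,y0,x1,y1,zlo=185,zhi=230):
    vv,uu=np.mgrid[60+y0//5:60+y1//5+1,220+x0//5:220+x1//5+1]
    P=depthpts("scene",np.c_[uu.ravel(),vv.ravel()],d[vv,uu].ravel())
    P=P[(P[:,2]>zlo)&(P[:,2]<zhi)];print(nm,len(P),np.percentile(P[:,2],[50,75,90]) if len(P) else"",np.median(P,0) if len(P) else "")
reg("near handle front",235,395,285,435)
reg("far handle front",260,325,325,365)
reg("pivot",335,395,365,425)
reg("tip far",440,400,480,425);reg("tip near",400,475,440,500)
reg("rear near",120,345,160,380);reg("rear far",165,290,190,310)
f=lambda u,z:plane("scene",np.array([u])/5+o,z)[0].round(1)
print("pivot",f((350,412),203),"tips",f((476,424),201),f((434,492),201))
```

```text
near handle front 76 [207.2 209.4 210.2] [565.  107.4 207.2]
far handle front 88 [208.  209.7 210.5] [545.6 151.3 208. ]
pivot 47 [208.7 209.7 210.5] [597.2 141.9 208.7]
tip far 28 [206.5 208.3 209.8] [637.6 177.2 206.5]
tip near 38 [206.  207.7 209. ] [654.  130.8 206. ]
rear near 53 [206.3 208.7 210.3] [495.1  88.1 206.3]
rear far 17 [207.2 208.7 209.2] [478.  132.7 207.2]
pivot [596.1 144.3 203. ] tips [646.9 185.9 201. ] [659.8 136.8 201. ]
```

```bash
cat >> h.py <<'E'
def clip_target(back=0,up=1.0,M=(637,-241.5,150),yaw=-1,off=12.7):
    T=target(yaw,30,1);X=np.array([np.cos(np.radians(yaw)),np.sin(np.radians(yaw)),0])
    return np.array(M)-(120.5+back)*X+(off-up)*T[:,0],T
E
python3 - <<'E'
from h import *
P,T=clip_target(70);print(P,cur()[2]["joint_pos"]);show(P,T)
E
```

```text
[ 446.4269175  -244.02442559  139.86750278] [ 8.05015197e+00  8.41456473e-02  9.81896865e+01 -7.31441523e-03
  8.15654820e+01 -9.66219276e+01]
cm [  4.16  17.27 -33.76] deg [15.3 29.8  4.3]
```

Request:
servo_tool(commands=[[[80,0.1,0.6,-1.2,0.5,1,0.1],[80,0.3,1.7,-3.4,1.5,3,0.4],[80,0.6,3,-6,3,6,0.9],[80,1,4.5,-9,4.6,9,1.3],[80,1.4,6,-12,6.2,12,1.7],[80,1.8,7.6,-15,7.7,15,2.2],[80,2.2,9.2,-18,9.2,18,2.6],[80,2.6,10.7,-21,10.8,21,3]]])

```text
time: 5.3
tool_pos: [474.4, -105.8, 152.0]
tcp_rot: [176.7, 68.7, -89.6]
ft_force: [0.6, 0.6, -1.3]
finger_gap: 58.7
```

Run:
```python
from h import *
P,T=clip_target(70);print(cur()[2]["joint_pos"]);show(P,T)
```

```text
[ -2.94008431  -7.98670935 111.78252297 -21.99000403  75.94636761
 -91.30446682]
cm [  6.16   3.61 -12.23] deg [4.6 8.6 0.9]
```

Request:
servo_tool(commands=[[[80,1.3,0.8,-2.6,1,1.9,0.2],[80,2.6,1.5,-5.2,2,3.8,0.4],[80,3.8,2.3,-7.8,3,5.7,0.6],[80,5,3,-10,3.8,7.2,0.8],[80,5.8,3.4,-11.6,4.4,8.2,0.9],[80,6.1,3.6,-12.2,4.6,8.6,0.9],[80,6.1,3.6,-12.2,4.6,8.6,0.9]]])

```text
time: 6.0
tool_pos: [448.1, -242.1, 141.1]
tcp_rot: [-179.8, 60.2, -90.9]
ft_force: [0.9, 0.9, -0.8]
finger_gap: 58.7
```

Run:
```python
from h import *
P,T=clip_target(70);print(cur()[2]["joint_pos"]);show(P,T);print(cur()[0])
for n,b in dict(scene=(110,170,270,290),top=(260,100,390,230)).items():
    p,d=r.snapshot(n);np.savez(n+"2.npz",p=p,d=d);c=p[b[1]:b[3],b[0]:b[2]];cv2.imwrite(f"pics/g_{n}.png",cv2.resize(c,None,fx=4.6,fy=4.6,interpolation=cv2.INTER_CUBIC)[:,:,::-1])
```

```text
[-14.16315989  -8.93718548 116.41702102 -31.33328165  68.29966522
 -92.3524389 ]
cm [ 0.2   0.16 -0.11] deg [-0.1  0.2  0.1]
[ 448.09152914 -242.05616656  141.07815952]
```

View pics/g_scene.png

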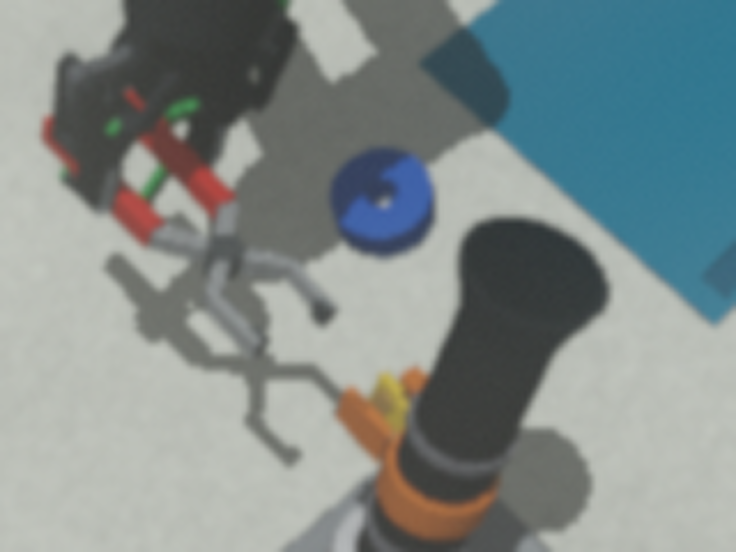

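View pics/g_top.png

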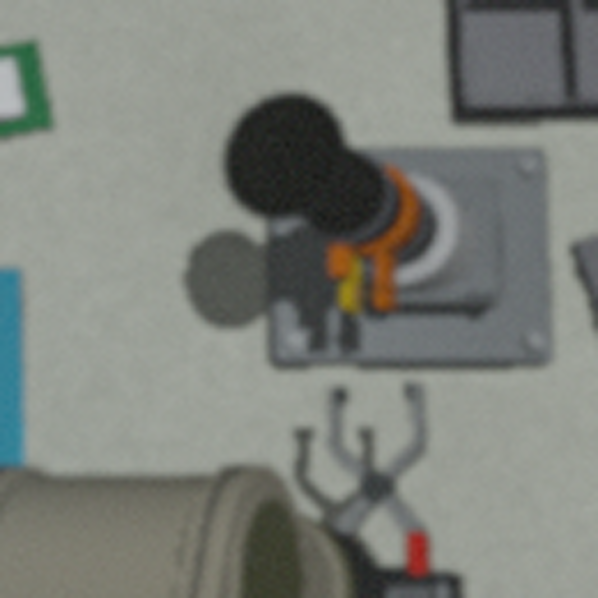

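Run:
```python
from h import *
np.set_printoptions(precision=1,suppress=True)
M=np.array([637,-241.5,150]); A=target(-1,30,1); Bz=-A[:,0];By=A[:,2];Bx=np.cross(By,Bz);B=np.c_[Bx,By,Bz]
def cl(X): return (X-M)@B
for n,boxes in dict(top=dict(tipL=(325,383,352,412),tipR=(400,380,428,412),ears=(325,255,400,312)),scene=dict(tipFar=(300,285,340,325),tipNear=(235,320,275,358),ears=(335,370,412,450))).items():
    o=np.array([260,100]) if n=="top" else np.array([110,170])
    z=np.load(n+"2.npz");p,d=z["p"],z["d"];hsv=cv2.cvtColor(p,cv2.COLOR_RGB2HSV)
    for nm,bx in boxes.items():
        x0,y0=(np.array(bx[:2])/4.6+o).round().astype(int);x1,y1=(np.array(bx[2:])/4.6+o).round().astype(int)
        vv,uu=np.mgrid[y0:y1+1,x0:x1+1];P=depthpts(n,np.c_[uu.ravel(),vv.ravel()],d[vv,uu].ravel());L=cl(P);h=hsv[vv,uu].reshape(-1,3)
        k=P[:,2]>100
        if nm=="ears":
            for cn,lo,hi in(("or",3,17),("ye",19,32)):
                q=k&(h[:,0]>=lo)&(h[:,0]<=hi)&(h[:,1]>120)&(L[:,2]<16)&(L[:,0]<15);print(n,nm,cn,q.sum(),"\n",np.percentile(L[q],[3,25,50,75,97],axis=0))
        else: print(n,nm,k.sum(),"\n",np.percentile(L[k],[3,25,50,75,97],axis=0))
```

```text
top tipL 25 
 [[-80.   15.9  -0.1]
 [-74.3  18.5   3.6]
 [-71.4  20.    6. ]
 [-66.3  22.2   9.4]
 [-63.2  24.8  12. ]]
top tipR 32 
 [[-83.  -30.8  -1.2]
 [-77.1 -29.9   3. ]
 [-72.2 -27.3   7.5]
 [-67.  -24.9   9.5]
 [-63.7 -20.8  12.9]]
top ears or 46 
 [[-15.9 -13.4  -2.6]
 [-10.  -12.6   5.3]
 [ -4.1 -10.8   9.9]
 [  6.1  -8.   11.4]
 [ 13.8  -2.5  14.2]]
top ears ye 38 
 [[-16.    7.   -6.9]
 [-10.6   9.    1.4]
 [ -6.   10.    6.3]
 [  0.3  12.3  10.4]
 [ 11.2  16.4  14. ]]
scene tipFar 52 
 [[-82.4  18.2  -1.7]
 [-74.7  19.8   2.6]
 [-67.3  23.3   6.1]
 [-61.3  24.8   8.4]
 [-59.2  28.3  10.2]]
scene tipNear 46 
 [[-75.  -29.2  -2.1]
 [-69.6 -27.    2.4]
 [-64.9 -25.9   6.8]
 [-60.9 -23.    8.5]
 [-59.4 -18.    9.9]]
scene ears or 69 
 [[ -9.5 -11.1  -4.6]
 [ -4.4 -10.    0.4]
 [  2.3  -9.2   6.4]
 [  8.4  -8.2  12. ]
 [ 13.2   2.4  13.4]]
scene ears ye 39 
 [[-7.9 10.4 -5.6]
 [-1.1 12.2  1.1]
 [ 3.2 12.9  7.7]
 [ 7.6 13.4 11.9]
 [11.9 16.7 14.5]]
```

Request:
servo_tool(commands=[[[80,0.1,-0.8,0.3,0,0,0],[80,0.1,-2,0.3,0,0,0],[80,0.1,-3.2,0.3,0,0,0],[80,0.1,-4,0.3,0,0,0],[80,0.1,-4,0.3,0,0,0],[80,0.1,-4,0.3,0,0,0]]])

```text
time: 6.7
tool_pos: [489.2, -239.9, 139.7]
tcp_rot: [-179.7, 60.2, -90.6]
ft_force: [-0.1, -0.1, -1.7]
finger_gap: 58.5
```

Run:
```python
from h import *
P,T=clip_target(30,2,(637,-240,152));show(P,T);print(cur()[0])
for n,b in dict(scene=(150,200,230,290),top=(310,130,380,210)).items():
    p,d=r.snapshot(n);np.savez(n+"3.npz",p=p,d=d);c=p[b[1]:b[3],b[0]:b[2]];cv2.imwrite(f"pics/i_{n}.png",cv2.resize(c,None,fx=6.5,fy=6.5,interpolation=cv2.INTER_CUBIC)[:,:,::-1])
```

```text
cm [-0.12  0.27 -0.4 ] deg [-0.   0.2  0.2]
[ 489.20737975 -239.92831623  139.68252897]
```

View pics/i_scene.png

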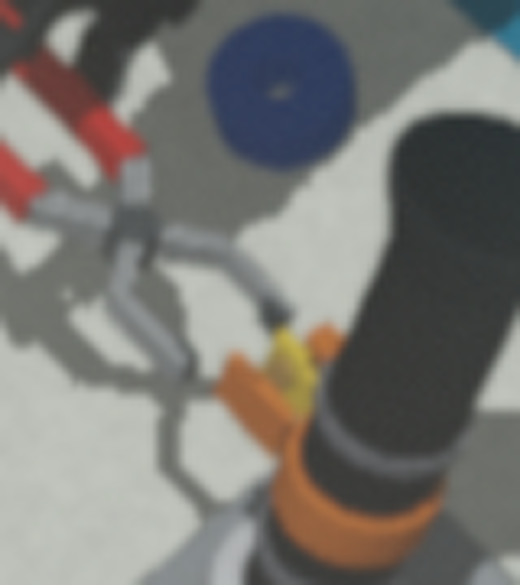

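View pics/i_top.png

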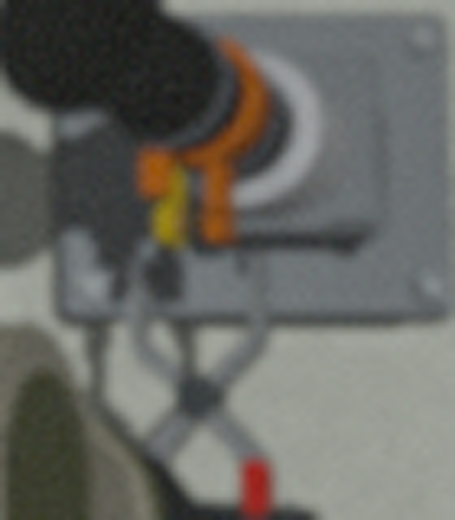

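Run:
```python
from h import *
np.set_printoptions(precision=1,suppress=True)
M=np.array([637,-241.5,150]); A=target(-1,30,1); Bz=-A[:,0];By=A[:,2];Bx=np.cross(By,Bz);B=np.c_[Bx,By,Bz]
for n,b in dict(scene=(165,235,205,265),top=(325,150,358,185)).items():
    z=np.load(n+"3.npz");p,d=z["p"],z["d"];hsv=cv2.cvtColor(p,cv2.COLOR_RGB2HSV)
    vv,uu=np.mgrid[b[1]:b[3],b[0]:b[2]];P=depthpts(n,np.c_[uu.ravel(),vv.ravel()],d[vv,uu].ravel());L=(P-M)@B;h=hsv[vv,uu].reshape(-1,3)
    k=(P[:,2]>115)&(abs(L[:,2])<16)&(abs(L[:,1])<35)
    g=k&(h[:,1]<90)&(L[:,0]>-45)&(L[:,0]<-15)
    for s,nm in((1,"jaw+"),(-1,"jaw-")):
        q=g&(L[:,1]*s>8);print(n,nm,q.sum(),"\n",np.percentile(L[q],[5,25,50,75,95],axis=0))
    for cn,lo,hi in(("or",3,17),("ye",19,32)):
        q=k&(h[:,0]>=lo)&(h[:,0]<=hi)&(h[:,1]>120)&(L[:,0]<8);print(n,cn,q.sum(),"\n",np.percentile(L[q],[5,25,50,75,95],axis=0))
```

```text
scene jaw+ 57 
 [[-42.4  22.   -2. ]
 [-36.9  24.1   3.2]
 [-28.6  26.3   7. ]
 [-23.4  28.    9. ]
 [-18.7  31.2  10.1]]
scene jaw- 67 
 [[-43.1 -25.9  -1.3]
 [-36.5 -24.5   2.1]
 [-27.9 -23.2   7.5]
 [-22.2 -20.4   8.9]
 [-19.  -15.9  10.2]]
scene or 48 
 [[ -9.6 -10.7  -3.3]
 [ -5.7  -9.9   1.6]
 [ -1.3  -9.3   6.3]
 [  2.8  -7.9  11.7]
 [  6.7  -0.5  12.8]]
scene ye 35 
 [[-7.7  9.2 -3.1]
 [-2.7 11.1  5.5]
 [ 1.8 12.2  9.5]
 [ 4.8 13.4 12.5]
 [ 7.  16.1 14.2]]
top jaw+ 37 
 [[-43.5  19.2  -3.6]
 [-37.9  21.5   3.9]
 [-32.3  23.7   6.2]
 [-27.1  26.1   8.2]
 [-23.2  28.9   9.8]]
top jaw- 32 
 [[-44.2 -27.8  -1.9]
 [-39.8 -26.9   4.2]
 [-33.7 -24.5   6.4]
 [-27.6 -22.3   8.4]
 [-24.8 -19.5  10.5]]
top or 37 
 [[-16.6 -13.2  -1.4]
 [-11.5 -12.2   4.9]
 [ -7.5 -10.2   9.2]
 [ -1.5  -7.4  10.7]
 [  5.8  -2.1  12.5]]
top ye 36 
 [[-15.9   7.3  -2.7]
 [-12.1   8.8   2.2]
 [ -6.7   9.8   7.8]
 [ -1.8  12.3  11.3]
 [  4.8  15.3  13.6]]
```

Both views have the jaws and ears centred on each other within 1 mm, with 25 mm still to go forward.

Request:
servo_tool(commands=[[[80,0,-0.5,0,0,0,0],[80,0.1,-1,0,0,0,0],[80,0.1,-1.5,0,0,0,0],[80,0.1,-2,0,0,0,0],[80,0.1,-2.4,0,0,0,0],[80,0.1,-2.5,0,0,0,0],[80,0.1,-2.5,0,0,0,0]]])

```text
time: 7.5
tool_pos: [514.3, -241.2, 139.0]
tcp_rot: [-179.6, 60.2, -90.6]
ft_force: [-0.4, -0.4, -0.5]
finger_gap: 58.9
```

Run:
```python
from h import *
print(cur()[0],cur()[2]["ft_force"])
for n,b in dict(scene=(150,200,230,290),top=(310,130,380,210)).items():
    p,d=r.snapshot(n);np.savez(n+"4.npz",p=p,d=d);c=p[b[1]:b[3],b[0]:b[2]];cv2.imwrite(f"pics/j_{n}.png",cv2.resize(c,None,fx=6.5,fy=6.5,interpolation=cv2.INTER_CUBIC)[:,:,::-1])
```

```text
[ 514.25985115 -241.22086652  139.01600931] [-0.37033886 -0.41647576 -0.527973  ]
```

View pics/j_scene.png

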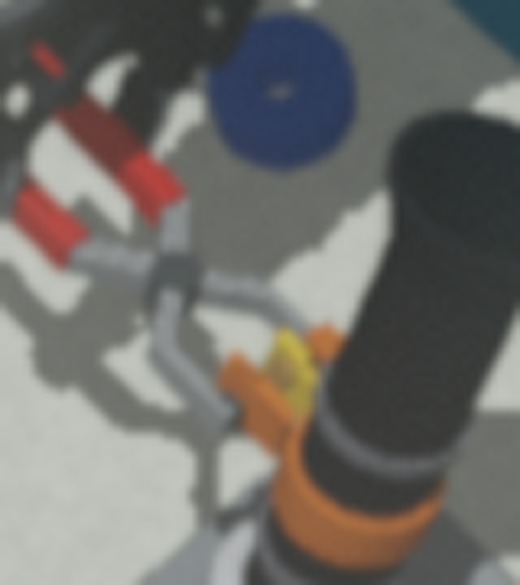

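View pics/j_top.png

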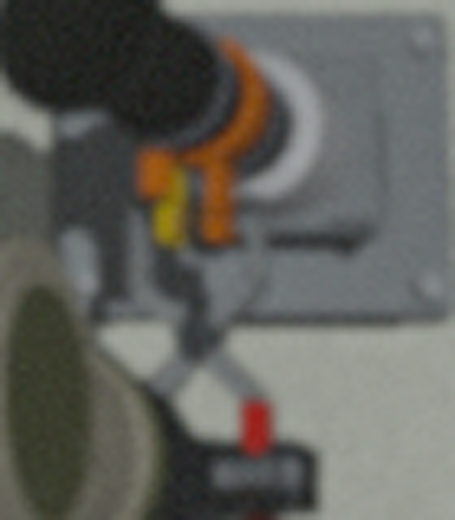

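The jaws straddle the ears: the near tip is beside the orange ear at scene crop (235,425) and the far jaw is outside the yellow ear. Contact force is about zero, so I'll squeeze gradually.

Request:
servo_tool(commands=[[[88,0,0,0,0,0,0],[96,0,0,0,0,0,0],[104,0,0,0,0,0,0],[112,0,0,0,0,0,0],[120,0,0,0,0,0,0],[128,0,0,0,0,0,0],[128,0,0,0,0,0,0]]], force=60)

```text
time: 8.3
tool_pos: [514.1, -241.5, 139.2]
tcp_rot: [-179.6, 60.2, -90.6]
ft_force: [-0.9, -1.0, -0.2]
finger_gap: 43.1
```

Run:
```python
from h import *
print(cur()[0],cur()[2]["ft_force"])
for n,b in dict(scene=(150,200,230,290),top=(310,130,380,210)).items():
    p,d=r.snapshot(n);np.savez(n+"5.npz",p=p,d=d);c=p[b[1]:b[3],b[0]:b[2]];cv2.imwrite(f"pics/k_{n}.png",cv2.resize(c,None,fx=6.5,fy=6.5,interpolation=cv2.INTER_CUBIC)[:,:,::-1])
```

```text
[ 514.14946204 -241.50805047  139.24230342] [-0.90162201 -1.01773177 -0.2284266 ]
```

View pics/k_scene.png

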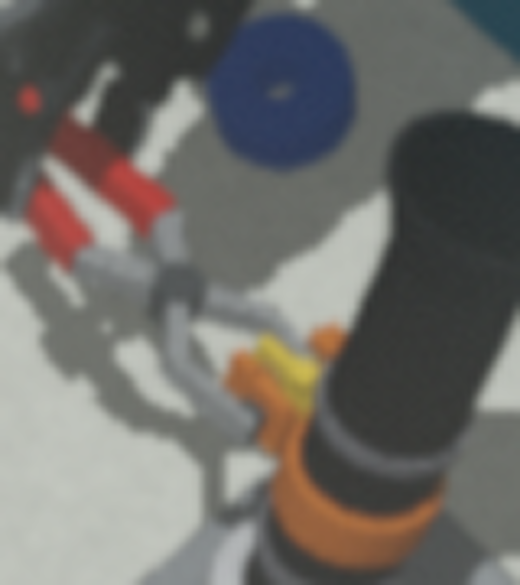

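View pics/k_top.png

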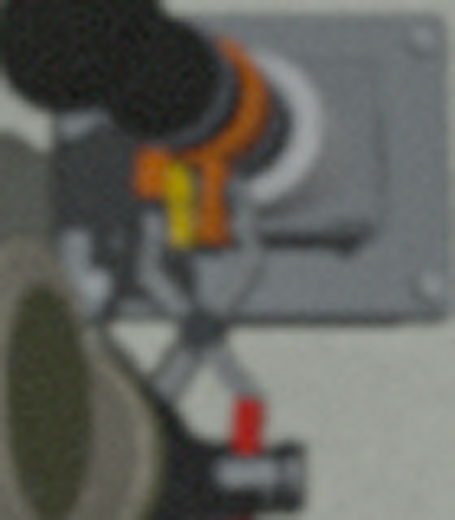

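The yellow ear now lies parallel against the orange one, so the clip looks snapped. I'll squeeze a little further to be sure, then ease back to the carrying pinch.

Request:
servo_tool(commands=[[[132,0,0,0,0,0,0],[136,0,0,0,0,0,0],[136,0,0,0,0,0,0],[125,0,0,0,0,0,0],[110,0,0,0,0,0,0],[95,0,0,0,0,0,0],[82,0,0,0,0,0,0],[80,0,0,0,0,0,0]]])

```text
time: 9.2
tool_pos: [514.1, -241.1, 139.1]
tcp_rot: [-179.6, 60.2, -90.6]
ft_force: [0.2, 0.6, -1.2]
finger_gap: 58.3
```

Request:
servo_tool(commands=[[[80,0,0,0,0,0,0],[80,0,0,0,0,0,0]]])

```text
time: 9.4
tool_pos: [514.1, -241.2, 139.1]
tcp_rot: [-179.6, 60.2, -90.6]
ft_force: [-0.4, 0.2, -1.9]
finger_gap: 58.8
```

Run:
```python
from h import *
print(cur()[0],cur()[2]["ft_force"])
for n,b in dict(scene=(150,200,230,290),top=(310,130,380,210)).items():
    p,d=r.snapshot(n);np.savez(n+"6.npz",p=p,d=d);c=p[b[1]:b[3],b[0]:b[2]];cv2.imwrite(f"pics/l_{n}.png",cv2.resize(c,None,fx=6.5,fy=6.5,interpolation=cv2.INTER_CUBIC)[:,:,::-1])
```

```text
[ 514.14673645 -241.19892487  139.11006842] [-0.3577223   0.21957702 -1.85865164]
```

View pics/l_scene.png

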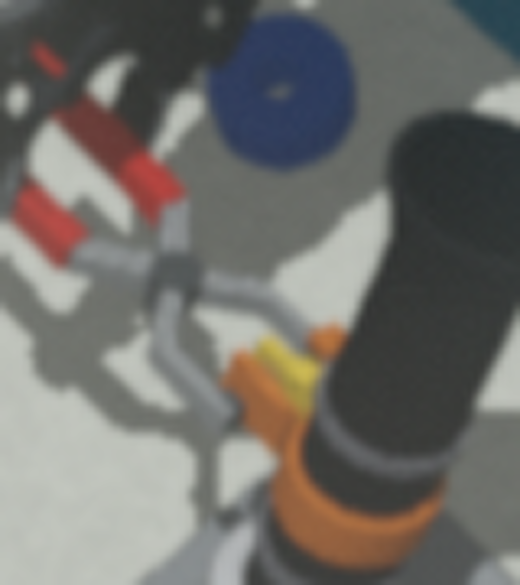

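View pics/l_top.png

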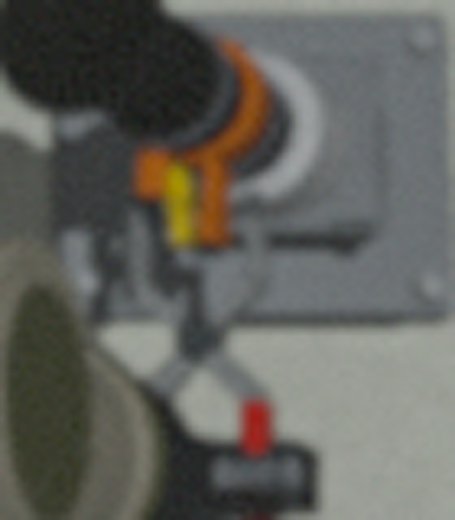

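With the jaws open again, the yellow ear stays shut against the orange one in both views. I'll retreat straight back.

Request:
servo_tool(commands=[[[80,0,0.5,0,0,0,0],[80,0,1.3,0,0,0,0],[80,0,2.4,0,0,0,0],[80,0,3.8,0,0,0,0],[80,0,5.3,0,0,0,0],[80,0,6.5,0,0,0,0],[80,0,6.5,0,0,0,0]]])

```text
time: 10.2
tool_pos: [447.4, -240.0, 138.4]
tcp_rot: [-179.7, 60.2, -90.8]
ft_force: [-0.0, -1.2, -1.5]
finger_gap: 58.9
```

Run:
```python
from h import *
print(cur()[0],cur()[2]["joint_pos"]);show([528,127,150],target(14.7,0,1));show([500,-50,160],target(8,15,1))
```

```text
[ 447.38083568 -240.01396784  138.4397815 ] [-13.93266486  -8.95749688 116.73758253 -31.41500748  68.10596725
 -91.97613357]
cm [-19.28  -7.42  31.41] deg [-15.4 -29.6  -3.9]
cm [-11.34  -4.93  15.5 ] deg [ -8.4 -14.8  -3.3]
```

Request:
servo_tool(commands=[[[80,-0.9,-0.4,1.2,-0.5,-1,-0.1],[80,-2.5,-1,3.5,-1.5,-3,-0.4],[80,-4.4,-1.8,6.5,-3,-6,-0.8],[80,-6.4,-2.6,9.8,-4.6,-9,-1.2],[80,-8.4,-3.3,13.1,-6.2,-12,-1.6],[80,-10.4,-4.1,16.4,-7.8,-15,-2],[80,-12.4,-4.8,19.7,-9.4,-18,-2.4],[80,-14.4,-5.6,23,-11,-21,-2.8]]])

```text
time: 11.0
tool_pos: [510.5, 32.6, 150.4]
tcp_rot: [175.1, 81.5, -84.4]
ft_force: [0.5, -0.9, -1.1]
finger_gap: 58.4
```

Run:
```python
from h import *
print(cur()[0]);show([528,127,100],target(14.7,0,1))
```

```text
[510.50155911  32.64877163 150.41579899]
cm [ 3.62 -3.49  9.6 ] deg [-4.2 -8.5 -1. ]
```

Request:
servo_tool(commands=[[[80,0.6,-1,2.8,-1.2,-2.4,-0.3],[80,1.2,-1.9,5.2,-2.3,-4.7,-0.6],[80,2,-2.7,7.4,-3.3,-6.7,-0.8],[80,2.8,-3.2,8.9,-3.9,-8,-0.9],[80,3.4,-3.5,9.6,-4.2,-8.5,-1],[80,3.6,-3.5,9.6,-4.2,-8.5,-1],[80,3.6,-3.5,9.6,-4.2,-8.5,-1]]])

```text
time: 11.7
tool_pos: [527.2, 123.7, 98.8]
tcp_rot: [136.8, 89.8, -118.6]
ft_force: [-0.0, 0.3, -1.1]
finger_gap: 58.6
```

Run:
```python
from h import *
print(cur()[0]);show([528,127,2],target(14.7,0,1))
p,d=r.snapshot("scene");np.savez("scene7.npz",p=p,d=d);b=(220,80,330,200);c=p[b[1]:b[3],b[0]:b[2]];cv2.imwrite("pics/m.png",cv2.resize(c,None,fx=5,fy=5,interpolation=cv2.INTER_CUBIC)[:,:,::-1])
```

```text
[527.17669309 123.71190052  98.83370471]
cm [ 9.68 -0.19  0.33] deg [-0.2 -0.2 -0.2]
```

View pics/m.png

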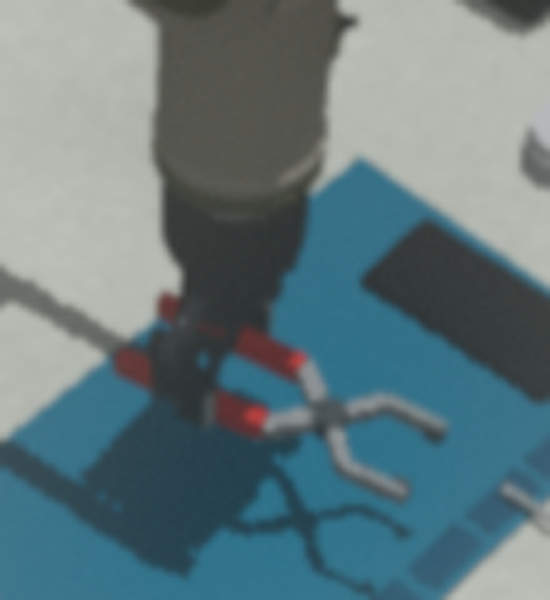

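Run:
```python
from h import *
z=np.load("scene7.npz");p,d=z["p"],z["d"]
for nm,(x0,y0,x1,y1) in dict(nearh=(220,398,265,430),farh=(240,332,300,370),pivot=(315,400,345,425),tf=(415,415,445,435),tn=(380,475,408,495),rear=(115,345,150,380)).items():
    vv,uu=np.mgrid[80+y0//5:80+y1//5+1,220+x0//5:220+x1//5+1]
    P=depthpts("scene",np.c_[uu.ravel(),vv.ravel()],d[vv,uu].ravel());P=P[(P[:,2]>90)&(P[:,2]<140)];print(nm,len(P),np.percentile(P[:,2],[50,75,90]).round(1))
```

```text
nearh 62 [118.7 120.3 121.7]
farh 82 [118.6 120.7 121.9]
pivot 39 [118.1 119.2 120. ]
tf 26 [114.9 116.4 119. ]
tn 26 [114.9 116.8 118.2]
rear 43 [117.9 119.8 121.4]
```

Request:
servo_tool(commands=[[[80,2,0,0.2,0,0,0],[80,5,0,0.2,0,0,0],[80,7.5,0,0.2,0,0,0],[80,8.8,0,0.2,0,0,0],[80,9.3,0,0.2,0,0,0],[80,9.5,0,0.2,0,0,0],[80,9.6,0,0.2,0,0,0],[80,9.6,0,0.2,0,0,0]]])

```text
time: 12.55
tool_pos: [527.9, 126.0, 4.5]
tcp_rot: [-173.5, 89.8, -69.0]
ft_force: [-0.8, 0.6, -1.2]
finger_gap: 58.8
```

Request:
servo_tool(commands=[[[80,0.2,0,0,0,0,0],[80,0.3,0,0,0,0,0],[80,0.35,0,0,0,0,0],[80,0.35,0,0,0,0,0]]])

```text
time: 12.95
tool_pos: [527.3, 125.9, 0.5]
tcp_rot: [156.0, 89.8, -99.5]
ft_force: [-3.1, -0.5, 3.6]
finger_gap: 58.5
```

The pliers are touching the mat, with the force turned to +3.6 N. I'll open slowly and evenly.

Request:
servo_tool(commands=[[[74,0,0,0,0,0,0],[68,0,0,0,0,0,0],[60,0,0,0,0,0,0],[45,0,0,0,0,0,0],[20,0,0,0,0,0,0],[0,0,0,0,0,0,0],[0,0,0,0,0,0,0],[0,0,0,0,0,0,0]]])

```text
time: 13.75
tool_pos: [526.9, 125.9, -0.3]
tcp_rot: [143.2, 89.8, -112.2]
ft_force: [-0.1, 0.5, -0.2]
finger_gap: 85.5
```

Request:
servo_tool(commands=[[[0,-1,0,0,0,0,0],[0,-3,0,0,0,0,0],[0,-7,0,0,0,0,0],[0,-12,0,0,0,0,0],[0,-17,0,0,0,0,0],[0,-22,-3,3,0,0,0],[0,-22,2,8,0,0,0],[0,-22,6,12,0,0,0]]])

```text
time: 14.55
tool_pos: [464.3, 213.4, 221.5]
tcp_rot: [-119.0, 89.8, -14.6]
ft_force: [-0.2, 0.9, 0.6]
finger_gap: 85.2
```

Request:
servo_tool(commands=[[[0,0,5,4,0,0,0],[0,0,10,8,0,0,0],[0,0,10,12,0,0,0],[0,0,10,12,0,0,0]]])

```text
time: 14.95
tool_pos: [333.0, 305.9, 219.2]
tcp_rot: [105.6, 90.0, -149.7]
ft_force: [1.2, -0.3, 0.5]
finger_gap: 85.2
```

Run:
```python
from h import *
print(cur()[0])
for n in("scene","top"):
    p,d=r.snapshot(n);np.savez(n+"8.npz",p=p,d=d);cv2.imwrite(f"pics/z_{n}.png",p[:,:,::-1])
b=(150,120,330,290);p=np.load("scene8.npz")["p"];c=p[b[1]:b[3],b[0]:b[2]];cv2.imwrite("pics/z_c.png",cv2.resize(c,None,fx=3.5,fy=3.5,interpolation=cv2.INTER_CUBIC)[:,:,::-1])
b=(180,120,370,240);p=np.load("top8.npz")["p"];c=p[b[1]:b[3],b[0]:b[2]];cv2.imwrite("pics/z_d.png",cv2.resize(c,None,fx=4,fy=4,interpolation=cv2.INTER_CUBIC)[:,:,::-1])
```

```text
[333.0203191  305.90650593 219.22805936]
```

View pics/z_c.png

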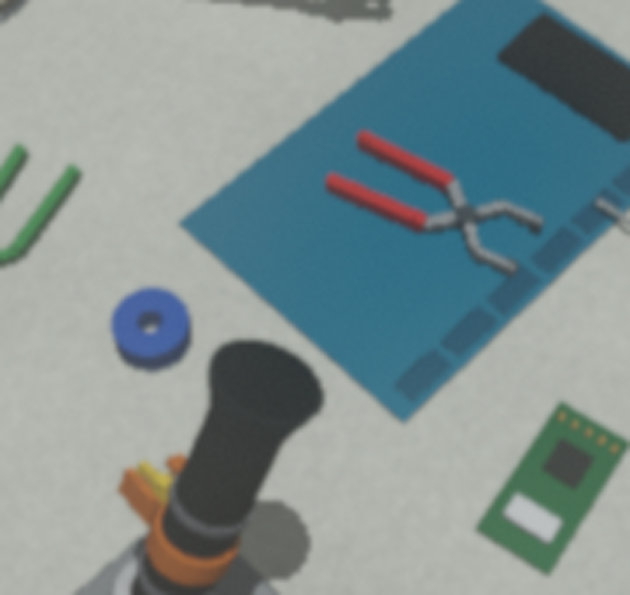

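View pics/z_d.png

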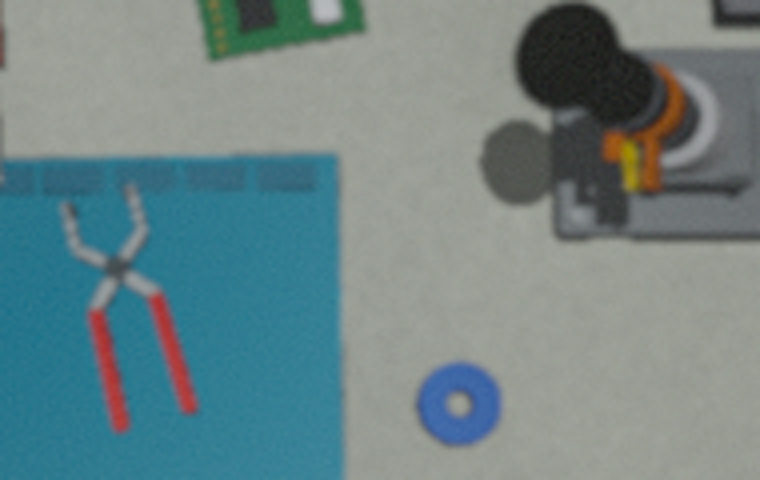

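Run:
```python
from h import *
np.set_printoptions(precision=1,suppress=True)
M=np.array([637,-241.5,150]); A=target(-1,30,1); Bz=-A[:,0];By=A[:,2];B=np.c_[np.cross(By,Bz),By,Bz]
for f in("0","8"):
  for n,b in dict(scene=(165,235,205,270),top=(325,150,358,185)).items():
    z=np.load(n+f+".npz");p,d=z["p"],z["d"];hsv=cv2.cvtColor(p,cv2.COLOR_RGB2HSV)
    vv,uu=np.mgrid[b[1]:b[3],b[0]:b[2]];P=depthpts(n,np.c_[uu.ravel(),vv.ravel()],d[vv,uu].ravel());L=(P-M)@B;h=hsv[vv,uu].reshape(-1,3)
    k=(P[:,2]>115)&(abs(L[:,2])<16)&(L[:,0]<5)&(h[:,1]>120)&(L[:,2]>3)
    o=k&(h[:,0]>=3)&(h[:,0]<=17)&(L[:,1]<6);y=k&(h[:,0]>=19)&(h[:,0]<=32)
    print(f,n,"orange y",np.median(L[o,1]),"yellow y",np.median(L[y,1]))
r.hand_in()
```

```text
0 scene orange y -8.958076920907601 yellow y 13.633452686780705
0 top orange y -9.64909366438686 yellow y 11.763349178423752
8 scene orange y -5.874145077485654 yellow y 6.809412730376989
8 top orange y -7.865664472820539 yellow y 4.788591931716766
the job is handed in; nothing more can be done
```

I took the red-handled pliers from the mat, tilted them 30° to match the leaning pipe, and set the jaws astride the clip's ears. I squeezed until the clip clicked shut, then laid the pliers back flat on the blue mat. The job is handed in, at about 15 s on the robot's clock.

**Clip:** it stayed shut after the jaws opened. The spacing between the ears' centres went from about 22 mm to 12.7 mm in both camera views. The value for a shut clip should be about 14 mm, so this agrees within measuring error.

**Pliers:** they lie flat on the mat, open, at about their starting spot. I lowered them until they touched (about 4 N at the wrist) before opening the fingers.

**Bystanders:** the phone, reel, circuit board and green pliers appear unmoved in the final crops. I did not check the others closely, though the arm never came near them.

**Disagreements:** the two cameras differed by up to about 6 mm in world x. I used the scene view where it matched the arm's own position, and lined the jaws up with the ears within each view. No check failed.

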